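# Fit the collector lens in a microscope lamp and screw down its retaining ring

### The job

Drop the loose glass lens into the open cell on the microscope lamp base so that it lies flat on its seat, then put the black retaining ring on over it with its lugs in the cell's slots and screw the ring down clockwise until it is snug: the lens clamped by the thread, so that the ring stays tight when you let go. Stop soon after it starts to bite, because overtightening or pressing hard chips the lens, and never force the ring or the lens against the cell. Leave the slide tray, the oil bottle and the spare objective where they are.

Things in the scene. Friction and masses are not known exactly. Their poses are not given: they have to be found in the camera images.
- lamp: The lamp base, fixed: a white box with a black top, 170 x 105 x 45 mm tall, the upright lens cell on top. Origin on the bench under the cell's axis; z up; the box reaches 65 mm to -x, 105 mm to +x, 52.5 mm to either side.
- cell_rim (a point): Centre of the cell's mouth, 69 mm above the bench; axes as the lamp's. The cell is an aluminium tube, bore 37 mm, outside 43 mm, 24 mm tall. In it a light lifting ring 5 mm below the rim carries the lens (preload 1.3 N, 0.3 N per mm); under it hides the firm sprung seat (10 N per mm), 0 to 3 mm deeper, different from lamp to lamp: it can only be felt.
- slot (a point): The slot at the cell's +x side (24 mm from its axis, 6 mm below the rim). Outside the tube 3 ledges (to 53 mm diameter, 3 mm thick) form a coarse thread, with 3 slots 34 deg wide between them at 0, 120, 240 deg from the lamp's x, each with a yellow mark on the base. Clockwise of a slot a ledge starts, underside 6 mm below the rim; it falls 5.5 mm in 80 deg to an end stop.
- lens_center (a point): Centre, half-way up, of the loose lens: a pale blue glass disc 34 mm across, 12 mm thick (plus a low dome on top, 4 mm high, 23 mm wide), 30 g, flat on the bench, z up. 1.5 mm to spare all round in the cell. Resting in the cell, its flat top stands 7 mm above the rim: hold it by its upper half, or let it fall the last few mm.
- ring_center (a point): Middle, 18 mm up, of the loose retaining ring (36 mm tall, 60 g), upright on the bench, z up. Skirt 62 mm across, 19 mm high, 57 mm inside; above it a 4 mm flange with a 26 mm hole, its underside (19 mm up) bears on the lens. Lugs in the slots and flange resting on the lens, this point is 6 mm above the rim; if 8 mm or more, it sits on the ledges: turn it to find the slots.
- ring_grip (a point): Middle of the ring's knurled steel grip collar, on its axis: 50 mm across, 13 mm high (23 to 36 mm up), closed on top by a clear window. Turned clockwise (from above) from the slots' middle, the lugs run under the ledges after some 17 deg; from there the ring is drawn down 0.069 mm per degree, lightly, until the lens meets the firm seat (17 to 60 deg); friction holds it.
- ring_lug (a point): The lug at the ring's +x side: 3 lugs inside the skirt's foot at 0, 120, 240 deg from the ring's x, 20 deg wide, inner faces 23.9 mm from the axis, tops 6 mm up; yellow marks show them. Snug: 8 to 12 N on the lens, about 10 deg past the firm seat; 25 deg is too tight (20 N). A ring pressed down by that force can be turned until the thread takes the load over.
- slide_tray_center (a point): Centre of a white tray of stained slides, 200 x 100 x 10 mm, 0.6 kg, loose on the bench, to be left alone.
- oil_bottle_center (a point): Centre of a small amber oil bottle, 30 mm across, 65 mm tall, loose on the bench, to be left alone.
- objective_center (a point): Centre of a spare microscope objective, 24 mm across, 44 mm tall, standing on the bench, to be left alone.
Not all that is in view belongs to the job. There is more than one size of the part that bears ring_center; the job needs the largest.

How it is judged:
By the outcome, as a careful person would: the job done as asked, in the order asked, and still so for the second after the job is handed in, with the robot touching nothing.
It also fails if it takes over 72 s, if anything falls off the work surface, if the arm or the gripper's body presses on something with over 40 N, if the wrist force passes 120 N, or if a joint passes its speed limit or range.

### The arm

A 6-joint arm with a two-finger parallel gripper is mounted at the origin on the work surface. World frame = base frame: x ahead of the robot, y to its left, z up, the work surface at z = 0. Lengths are in m, angles in rad, forces in N, time in s.
With the tool pointing down it reaches from about 0.4 to 0.825 m from the base axis. Payload 7 kg.
Tool frame: the origin (TCP) lies on the centre line of the jaws, within the pads' length; the fingertips stand tip_reach ahead of it and the grasp point (between the pads) is the TCP (tip_reach is the distance from the TCP to the fingertips, in m); z points along the fingers, y is the line along which they close (so a half turn about z gives the same grasp; the last joint's range is limited). The gripper opens to 88 mm and grips with 3 to 60 N. Pads are 19 mm wide; open, the fingers measure 130 mm over their backs; the gripper's body (78 mm by 193 mm) begins 47 mm behind the grasp point.
Start: joints at [1.448, 0.359, 0.012, 0, -1.224, -0.288], TCP at [0.27, 0.619, 0.246] pointing down, gripper open.
Joint ranges: [-3.07, 3.07], [-1.43, 2.12], [-1.02, 1.25], [-3.03, 1.67], [-3.05, -0], [-3.03, 3.03]. Speed limits (rad/s): [2.39, 2.39, 3.01, 3.14, 3.14, 3.14].

### API

Orientations are given as [roll, pitch, yaw] about the fixed x, y, z axes, in that order (R = Rz(yaw) Ry(pitch) Rx(roll)).
In Python, from station import get_state, grab_frame, calibration, job_done, find_in, mark_of, tip_reach gives the robot as it stands.
- The arm moves only by the shell command python3 -m handwheel 'ROWS' [OPENING] [FORCE]. ROWS is JSON, a list of rows, each an object with "delta_pos": the shift along the world's x, y, z in units of 30 mm (1.0 is 30 mm), a list of three; "dr": the turn, a rotation vector about the world's x, y, z in degrees, a list of three. In form: [{"delta_pos": [tx, ty, tz], "dr": [rx, ry, rz]}, ...]. A call has 1 to 10 rows; each row shifts and turns the commanded pose from where the row before left it; what a row does not reach is not made up. A row lasts 1/10 s, in which the tool goes at most 50 mm and 8.59 degrees, less where a joint would pass 70% of its speed; a pose out of reach is approached as far as the arm can. A call is refused whole if a number of a shift passes 1 or a number of a turn 8.59, either way. A call with a gripper value outside its range is refused whole. OPENING is the closure, from -1 (fully open) to 1 (shut), set as the call begins (- or left out, the last holds). The fingers move at their own pace and stop on an object; FORCE is the grip in N (left out, the last holds). Time passes only in rows, so rows that do not move let the fingers close. It gives the time, the measured TCP pose, the force, the opening and the grip force at its end, in the units of the state.
- get_state(): the state, without advancing time (a new reading comes with each control period).
- grab_frame(name): name is "side" or "top"; returns the picture (400x640x3 uint8, red, green, blue); there is no depth.
- calibration(name): a dict with "fx", "fy", "cx", "cy" (pixels), "extrinsics" (4x4, takes a point from world to camera coordinates). Camera axes: x right, y down, z forward; pixel columns grow to the right and rows downward; lengths in m; the calibration is good to about 2 mm. A picture is of the moment at which its call begins. calibration takes no time and is no camera call.
- job_done(): hands the job in; it is judged then, once.
Trained networks look in the newest picture that a camera, given by its name, has taken for a name from the list of things; names that differ only in an ending like _2 or _b are one class to them, and where a whole thing is asked for, a point or a joint stands for the part that bears it (a point fixed in the world has none). Each returns a list of dicts, best first, with "conf" (0 to 1); they miss things now and then, are a little off and sometimes report something else, mostly with a low value. They report only what shows in the picture. A call takes as long as a camera call. They do not tell look-alikes from the thing itself.
- find_in(camera, query): "location" ([column, row] in pixels, amid what is visible of it).
- mark_of(camera, query): "location" ([column, row] in pixels: a listed point, or the origin of a listed thing).
The state is a dict: "t": time; "q": joint angles; "qd": joint speeds; "joint_efforts": joint torques, N m; "eef_pos": TCP position; "ee_rot": TCP orientation; "force": force on the tool from outside, world axes, zero at the start; "moment": the same for the moment, N m; "width": finger opening in m; "gripper_force": force on a finger pad.
Only numpy, scipy, OpenCV 4.12 (cv2) and the standard library are available. Lean on these libraries where they do the work, as an engineer would, in place of code of your own. Each camera call takes 0.05 s, during which the arm holds its last target. There are 200 camera calls.

## Working session

There is one attempt and no reset: what is moved stays moved. The work goes in short steps, Python scripts to look and compute and a shell command to move; the robot and the scene stay as the last step left them, time stands still between calls to the robot, and variables do not carry over. Pictures are saved under pics/ and viewed, at most 10 in all, crops included, and the job is handed in when it is done.

```bash
mkdir -p pics; cat > h.py <<'E'
import numpy as np,cv2
from station import *
def P(c):
    k=calibration(c);return k,np.array(k["extrinsics"])
def ray(c,px,z):
    k,T=P(c);d=np.array([(px[0]-k["cx"])/k["fx"],(px[1]-k["cy"])/k["fy"],1.])
    R=T[:3,:3];o=-R.T@T[:3,3];w=R.T@d
    return o+w*(z-o[2])/w[2]
def proj(c,p):
    k,T=P(c);q=T[:3,:3]@np.array(p)+T[:3,3]
    return np.array([k["fx"]*q[0]/q[2]+k["cx"],k["fy"]*q[1]/q[2]+k["cy"]])
def save(c,n,crop=None,s=1):
    f=grab_frame(c)[:,:,::-1]
    if crop: x,y,X,Y=crop;f=f[y:Y,x:X]
    cv2.imwrite('pics/'+n,cv2.resize(f,None,fx=s,fy=s,interpolation=cv2.INTER_CUBIC))
E
python3 - <<'E'
from h import *
s=get_state();print(s,tip_reach)
for c in ("top","side"):
    save(c,c+'0.png')
    k,T=P(c);print(c,k["fx"],-T[:3,:3].T@T[:3,3],T[2,:3])
H=dict(cell_rim=.069,slot=.063,lens_center=.006,ring_center=.018,ring_grip=.0295,ring_lug=.003,lamp=0)
for q,z in H.items():
  for c in ("top","side"):
    for r in mark_of(c,q)[:4]: print(q,c,np.round(r["location"],1),round(r["conf"],2),ray(c,r["location"],z).round(4))
E
```

```text
{'t': 0.0, 'q': array([ 1.44809243e+00,  3.59377686e-01,  1.10499052e-02, -3.42385240e-04,
       -1.22413936e+00, -2.88068506e-01]), 'qd': array([-3.51741606e-04, -5.20861820e-04,  2.50119114e-05,  3.32584464e-04,
       -1.33277131e-03, -3.47388700e-04]), 'joint_efforts': array([ 6.22399966e-04, -5.82716167e+01,  2.93058211e+01,  6.99704155e+00,
        7.15020869e-03, -1.42699992e-04]), 'eef_pos': array([0.26939849, 0.61838998, 0.24462614]), 'ee_rot': array([ 3.13989923e+00, -1.66123671e-04, -4.10888854e-01]), 'force': array([0.14759666, 0.31165271, 0.19183206]), 'moment': array([-0.06356851,  0.00652663, -0.05002967]), 'gripper_force': 0.0, 'width': 0.08762036224075408} 0.019
top 434.9903500886253 [ 0.36044689 -0.03547534  1.09703713] [ 0.20818383  0.00503169 -0.97807677]
side 493.4033808650714 [ 0.05981905 -0.79593222  0.8758912 ] [ 0.43049418  0.6189686  -0.65692666]
cell_rim top [331.8 217. ] 0.83 [ 0.5175 -0.0426  0.069 ]
cell_rim side [290.9 206.3] 0.9 [ 0.5236 -0.0245  0.069 ]
slot top [328.6 206.7] 0.95 [ 0.5431 -0.0339  0.063 ]
slot side [295.6 206.7] 0.69 [ 0.5358 -0.026
[... 672 characters left out ...]
5 159.5] 0.81 [0.5232 0.2729 0.0295]
ring_grip side [226.8 147. ] 0.71 [0.531  0.3429 0.0295]
ring_grip side [200.7 172. ] 0.62 [0.4161 0.2756 0.0295]
ring_grip side [326.3 291.4] 0.49 [ 0.4618 -0.2607  0.0295]
ring_lug top [198.1 262.7] 0.69 [0.3988 0.2838 0.003 ]
ring_lug top [174.6 199.6] 0.55 [0.5551 0.3605 0.003 ]
ring_lug side [243.6 162.6] 0.64 [0.5502 0.2793 0.003 ]
ring_lug side [196.7 180.1] 0.6 [0.4023 0.2814 0.003 ]
ring_lug side [236.5 150. ] 0.45 [0.5628 0.3477 0.003 ]
lamp top [330.8 216.6] 0.7 [ 0.5289 -0.0405  0.    ]
lamp top [325.4 206.2] 0.52 [ 0.5552 -0.0256  0.    ]
lamp top [239.6 160. ] 0.48 [0.6681 0.2041 0.    ]
lamp side [292.  232.6] 0.58 [ 0.5125 -0.0433  0.    ]
```

View pics/top0.png

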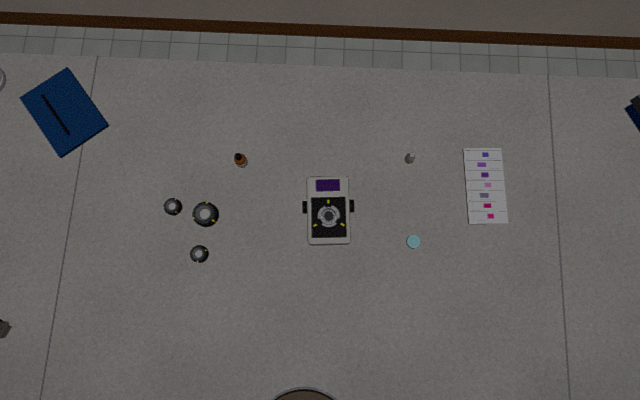

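```bash
python3 - <<'E'
import cv2,numpy as np
f=cv2.imread('pics/top0.png');g=cv2.imread('pics/side0.png')
a=cv2.resize(f[185:285,140:260],None,fx=4,fy=4,interpolation=2)
b=cv2.resize(f[170:270,280:380],None,fx=4,fy=4,interpolation=2)
c=cv2.resize(g[120:200,160:280],(480,320),interpolation=2)
d=cv2.resize(g[150:250,230:350],(400,333),interpolation=2)[:320]
x=np.hstack([np.vstack([a[:,:480],np.zeros((0,480,3),np.uint8)]),b[:,:400]])
y=np.hstack([c,d])
cv2.imwrite('pics/crop0.png',cv2.resize(np.vstack([x,y]),(730,597)))
E
```

```text
(no output)
```

View pics/crop0.png

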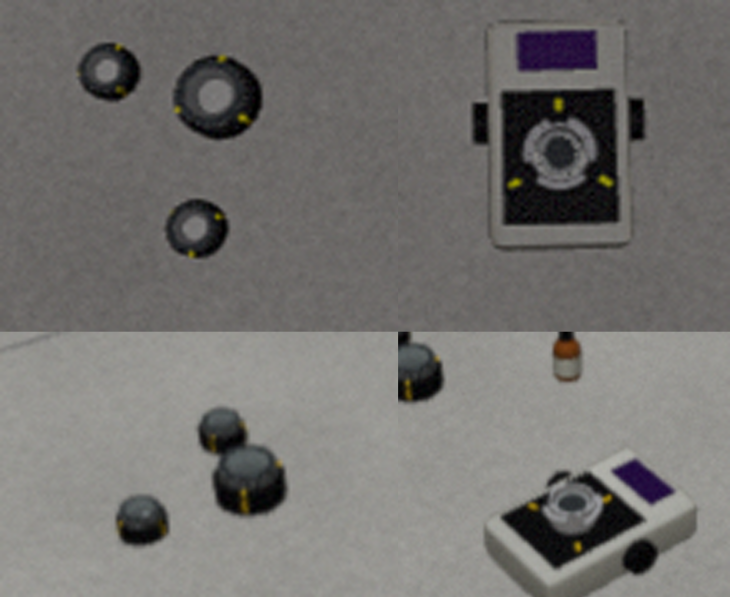

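The top picture shows the lamp at (328,216) and the loose lens at (413,242). Three rings could be taken for the right one: a large one at (205,214) and small ones at (173,206) and (199,254). The crop confirms that (205,214) is the largest, so I use that one. The lamp's +x slot mark points up in the picture, along world +x.

```bash
cat >> h.py <<'E'
def blobs(f,lo,hi,box,amin=2):
    h=cv2.cvtColor(f,cv2.COLOR_RGB2HSV);m=cv2.inRange(h,lo,hi)
    x,y,X,Y=box;k=np.zeros_like(m);k[y:Y,x:X]=m[y:Y,x:X]
    n,_,st,ce=cv2.connectedComponentsWithStats(k)
    return [(ce[i].round(2),int(st[i,4])) for i in range(1,n) if st[i,4]>=amin]
YL=((22,130,90),(36,255,255)); BL=((80,50,70),(105,255,255))
E
python3 - <<'E'
from h import *
B={"top":dict(cell=(300,190,360,240),ring=(188,195,225,235),lens=(395,225,435,260)),"side":dict(cell=(255,170,330,240),ring=(215,145,255,185),lens=(305,275,345,310))}
for c in B:
    f=grab_frame(c)
    for n,z in (("cell",.0455),("ring",.0095)):
        for p,a in blobs(f,*YL,B[c][n]): print(c,n,p,a,ray(c,p,z).round(4))
    for p,a in blobs(f,*BL,B[c]["lens"],8): print(c,"lens",p,a,ray(c,p,.007).round(4))
    x,y,X,Y=B[c]["ring"];g=f[y:Y,x:X].max(2)
    bg=np.median(f[y-3:Y+3,x-3:X+3].max(2))
    m=(np.abs(g.astype(int)-bg)>25).astype(np.uint8);n,l,st,ce=cv2.connectedComponentsWithStats(m);i=1+st[1:,4].argmax()
    p=ce[i]+[x,y];print(c,"ringblob",p,st[i],bg,ray(c,p,.018).round(4))
E
```

```text
top cell [327.5 201. ] 6 [ 0.5603 -0.0306  0.0455]
top cell [342. 224.] 7 [ 0.5049 -0.0683  0.0455]
top cell [314.83 224.67] 6 [ 0.5004 -0.0023  0.0455]
top ring [206.33 202.33] 3 [0.5504 0.2769 0.0095]
top ring [193.  217.5] 2 [0.5102 0.3065 0.0095]
top ring [212.5 220. ] 2 [0.5059 0.2568 0.0095]
top lens [412.9  241.06] 140 [ 0.4749 -0.2483  0.007 ]
top ringblob [205.33932584 214.00449438] [  4   6  27  26 445] 105.0 [0.5191 0.2739 0.018 ]
side cell [305. 210.] 7 [ 0.5587 -0.0336  0.0455]
side cell [278.  212.5] 6 [ 0.4983 -0.0034  0.0455]
side cell [294.57 227.29] 7 [ 0.5038 -0.0707  0.0455]
side ring [233.  167.5] 2 [0.5101 0.2678 0.0095]
side ring [233.  171.5] 2 [0.5014 0.251  0.0095]
side lens [327.83 293.11] 186 [ 0.4726 -0.2522  0.007 ]
side ringblob [232.39579685 160.77583187] [  4   0  28  31 571] 147.0 [0.5192 0.287  0.018 ]
```

Estimates from the two cameras:

| Thing | Position (m) | Yaw |
|---|---|---|
| Cell axis | (0.521, -0.035) | about +4.3° |
| Ring | (0.521, 0.277) | about -5.5° |
| Lens | (0.474, -0.250) | – |

The ring's three marks form an equilateral triangle, as they should. I go to the lens first.

```bash
python3 -m handwheel '[{"delta_pos":[0.7,-1,0],"dr":[0,0,0]},{"delta_pos":[0.7,-1,0],"dr":[0,0,0]},{"delta_pos":[0.7,-1,0],"dr":[0,0,0]},{"delta_pos":[0.7,-1,0],"dr":[0,0,0]},{"delta_pos":[0.7,-1,0],"dr":[0,0,0]},{"delta_pos":[0.7,-1,0],"dr":[0,0,0]},{"delta_pos":[0.7,-1,0],"dr":[0,0,0]},{"delta_pos":[0.7,-1,0],"dr":[0,0,0]},{"delta_pos":[0.7,-1,0],"dr":[0,0,0]},{"delta_pos":[0.5,-1,0],"dr":[0,0,0]}]' -1 5
python3 -m handwheel '[{"delta_pos":[0,-1,0],"dr":[0,0,0]},{"delta_pos":[0,-1,0],"dr":[0,0,0]},{"delta_pos":[0,-1,0],"dr":[0,0,0]},{"delta_pos":[0,-1,0],"dr":[0,0,0]},{"delta_pos":[0,-1,0],"dr":[0,0,0]},{"delta_pos":[0,-1,0],"dr":[0,0,0]},{"delta_pos":[0,-1,0],"dr":[0,0,0]},{"delta_pos":[0,-1,0],"dr":[0,0,0]},{"delta_pos":[0,-1,0],"dr":[0,0,0]},{"delta_pos":[0,-1,0],"dr":[0,0,0]}]'
python3 -m handwheel '[{"delta_pos":[0,-1,-0.5],"dr":[0,0,0]},{"delta_pos":[0,-1,-0.5],"dr":[0,0,0]},{"delta_pos":[0,-1,-0.5],"dr":[0,0,0]},{"delta_pos":[0,-1,-0.5],"dr":[0,0,0]},{"delta_pos":[0,-1,-0.5],"dr":[0,0,0]},{"delta_pos":[0,-1,-0.5],"dr":[0,0,0]},{"delta_pos":[0,-1,-0.5],"dr":[0,0,0]},{"delta_pos":[0,-1,-0.5],"dr":[0,0,0]},{"delta_pos":[0,-1,-0.5],"dr":[0,0,0]},{"delta_pos":[0,0,-0.5],"dr":[0,0,0]}]'
```

```text
t: 1.9
eef_pos: [0.4745, 0.3175, 0.2457]
ee_rot: [-3.141, -0.0, -0.411]
force: [-0.1, 0.1, -0.1]
width: 0.0881
gripper_force: 0.0
t: 2.9
eef_pos: [0.4734, 0.0177, 0.2459]
ee_rot: [-3.141, -0.001, -0.411]
force: [0.4, 0.6, 0.0]
width: 0.0874
gripper_force: 0.0
t: 3.9
eef_pos: [0.4736, -0.2539, 0.0949]
ee_rot: [3.141, -0.0, -0.413]
force: [-0.6, 0.4, -0.6]
width: 0.0875
gripper_force: 0.0
```

```bash
python3 -m handwheel '[{"delta_pos":[0,0.1,-0.6],"dr":[0,0,0]},{"delta_pos":[0,0,-0.6],"dr":[0,0,0]},{"delta_pos":[0,0,-0.6],"dr":[0,0,0]},{"delta_pos":[0,0,-0.3],"dr":[0,0,0]},{"delta_pos":[0,0,-0.2],"dr":[0,0,0]},{"delta_pos":[0,0,0],"dr":[0,0,0]}]'
python3 -m handwheel '[{"delta_pos":[0,0,0],"dr":[0,0,0]},{"delta_pos":[0,0,0],"dr":[0,0,0]},{"delta_pos":[0,0,0],"dr":[0,0,0]},{"delta_pos":[0,0,0],"dr":[0,0,0]},{"delta_pos":[0,0,0],"dr":[0,0,0]},{"delta_pos":[0,0,0],"dr":[0,0,0]}]' 1 5
```

```text
t: 4.5
eef_pos: [0.4734, -0.2481, 0.0262]
ee_rot: [3.141, 0.001, -0.411]
force: [0.5, -0.4, 0.8]
width: 0.0876
gripper_force: 0.0
t: 5.1
eef_pos: [0.4736, -0.2482, 0.0267]
ee_rot: [-3.142, -0.0, -0.411]
force: [-0.1, -0.4, 0.1]
width: 0.0448
gripper_force: 0.0
```

```bash
python3 -m handwheel '[{"delta_pos":[0,0,0],"dr":[0,0,0]},{"delta_pos":[0,0,0],"dr":[0,0,0]},{"delta_pos":[0,0,0],"dr":[0,0,0]},{"delta_pos":[0,0,0],"dr":[0,0,0]}]'
python3 -m handwheel '[{"delta_pos":[0,0,0],"dr":[0,0,-8]},{"delta_pos":[0,0,0],"dr":[0,0,-8]},{"delta_pos":[0,0,0],"dr":[0,0,-8]},{"delta_pos":[0,0,0],"dr":[0,0,-8]},{"delta_pos":[0,0,0],"dr":[0,0,-8]},{"delta_pos":[0,0,0],"dr":[0,0,-8]},{"delta_pos":[0,0,0],"dr":[0,0,-8]},{"delta_pos":[0,0,0],"dr":[0,0,-8]},{"delta_pos":[0,0,0],"dr":[0,0,-8]},{"delta_pos":[0,0,0],"dr":[0,0,-8]}]' 0.1
python3 -m handwheel '[{"delta_pos":[0,0,0],"dr":[0,0,-8]},{"delta_pos":[0,0,0],"dr":[0,0,0]},{"delta_pos":[0,0,0],"dr":[0,0,0]},{"delta_pos":[0,0,0],"dr":[0,0,0]},{"delta_pos":[0,0,0],"dr":[0,0,0]}]' 1 6
```

```text
t: 5.5
eef_pos: [0.4736, -0.2482, 0.0266]
ee_rot: [3.142, 0.0, -0.411]
force: [-0.1, -0.4, 0.9]
width: 0.0336
gripper_force: 5.0
t: 6.5
eef_pos: [0.4736, -0.2482, 0.0265]
ee_rot: [3.142, 0.0, -1.813]
force: [0.4, -0.5, 0.5]
width: 0.0394
gripper_force: 0.0
t: 7.0
eef_pos: [0.4736, -0.2482, 0.0265]
ee_rot: [3.142, 0.0, -1.945]
force: [0.0, 0.6, -0.5]
width: 0.0332
gripper_force: 6.0
```

```bash
python3 -m handwheel '[{"delta_pos":[0,0,0.5],"dr":[0,0,0]},{"delta_pos":[0,0,0.8],"dr":[0,0,0]},{"delta_pos":[0,0,0.8],"dr":[0,0,0]},{"delta_pos":[0,0,0.8],"dr":[0,0,0]},{"delta_pos":[0.2,0.8,0.5],"dr":[0,0,0]},{"delta_pos":[0.2,0.9,0],"dr":[0,0,0]},{"delta_pos":[0.2,0.9,0],"dr":[0,0,0]},{"delta_pos":[0.2,0.9,0],"dr":[0,0,0]},{"delta_pos":[0.2,0.9,0],"dr":[0,0,0]},{"delta_pos":[0.2,0.9,0],"dr":[0,0,0]}]'
python3 -m handwheel '[{"delta_pos":[0.2,0.9,0],"dr":[0,0,0]},{"delta_pos":[0.18,0.7,0],"dr":[0,0,0]},{"delta_pos":[0,0.27,0],"dr":[0,0,0]},{"delta_pos":[0,0,-0.2],"dr":[0,0,0]},{"delta_pos":[0,0,-0.2],"dr":[0,0,0]},{"delta_pos":[0,0,0],"dr":[0,0,0]},{"delta_pos":[0,0,0],"dr":[0,0,0]}]'
python3 - <<'E'
from h import *
s=get_state();print(s["eef_pos"].round(4),s["width"])
e=s["eef_pos"]
ims=[]
for c in ("top","side"):
    f=grab_frame(c)
    def wc(p,r=4):  # yellowness-weighted centroid
        x,y=np.round(p).astype(int);q=f[y-r:y+r+1,x-r:x+r+1].astype(float)
        w=np.clip(np.minimum(q[...,0],q[...,1])-q[...,2]-25,0,None);g=np.mgrid[y-r:y+r+1,x-r:x+r+1]
        return np.array([(w*g[1]).sum(),(w*g[0]).sum()])/w.sum()
    M=[ray(c,wc(p),.0455) for p in ([(327.5,201),(342,224),(314.8,224.7)] if c=="top" else [(305,210),(278,212.5),(294.6,227.3)])]
    C=np.mean(M,0);print(c,C.round(4),[(np.linalg.norm(m-C).round(4),np.degrees(np.arctan2(*(m-C)[1::-1])).round(1)) for m in M])
    b=[(p,a) for p,a in blobs(f,*BL,(280,150,370,240),8)];print(b,proj(c,[e[0],e[1],e[2]-.0195]))
    x,y=np.round(proj(c,[.521,-.034,.08])).astype(int)
    ims.append(cv2.resize(f[y-40:y+40,x-40:x+40,::-1],(400,400),interpolation=2))
cv2.imwrite('pics/held.png',np.hstack(ims))
E
```

```text
t: 8.0
eef_pos: [0.5096, -0.0881, 0.1287]
ee_rot: [-3.141, 0.0, -1.945]
force: [0.3, -0.7, 0.1]
width: 0.0332
gripper_force: 6.0
t: 8.7
eef_pos: [0.5205, -0.0339, 0.1162]
ee_rot: [3.141, -0.001, -1.948]
force: [-0.5, -0.7, -1.1]
width: 0.0333
gripper_force: 6.0
[ 0.5205 -0.0339  0.1162] 0.03328808207010408
top [nan nan nan] [(np.float64(nan), np.float64(nan)), (np.float64(nan), np.float64(nan)), (np.float64(nan), np.float64(nan))]
[] [328.2810601  213.72998138]
side [ 0.5202 -0.0366  0.0455] [(np.float64(0.0387), np.float64(4.0)), (np.float64(0.0385), np.float64(124.5)), (np.float64(0.0383), np.float64(-115.9))]
[(array([291.71, 201.53]), 150)] [291.61783917 200.34841399]<stdin>:10: RuntimeWarning: invalid value encountered in divide
```

View pics/held.png

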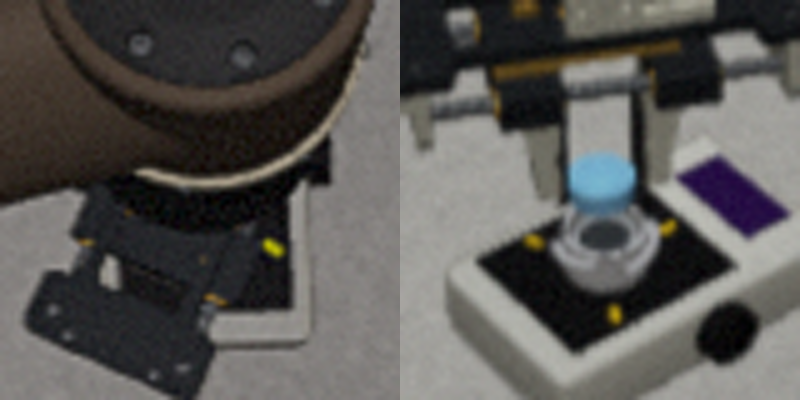

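The side crop shows the held blue lens just above the cell, with the lens at column 601 and the cell at about 605, so they are nearly coaxial. I correct for the camera bias next.

```bash
python3 - <<'E'
from h import *
def wc(f,p,fn,r):
    x,y=np.round(p).astype(int);q=f[y-r:y+r+1,x-r:x+r+1].astype(float);w=np.clip(fn(q),0,None);g=np.mgrid[y-r:y+r+1,x-r:x+r+1]
    return np.array([(w*g[1]).sum(),(w*g[0]).sum()])/w.sum()
ye=lambda q:np.minimum(q[...,0],q[...,1])-q[...,2]-25
bl=lambda q:np.minimum(q[...,2]-q[...,0]-20,60)
L=np.array([.4736,-.2482,.0065])
for c,pp,lp in (("top",[(327.5,201),(342,224),(314.8,224.7)],(413,241)),("side",[(305,210),(278,212.5),(294.6,227.3)],(328,293))):
    f=cv2.imread(f'pics/{c}0.png')[:,:,::-1]
    px=np.array([wc(f,p,ye,4) for p in pp]);l=wc(f,lp,bl,11);d=l-proj(c,L)
    for b in (0,1):
        M=np.array([ray(c,p-b*d,.0455) for p in px]);C=M.mean(0)
        print(c,"bias",d.round(2),C.round(4),[np.degrees(np.arctan2(*(m-C)[1::-1])).round(1) for m in M])
    if c=="top":
        px=[wc(f,p,ye,3) for p in ((206.5,202.5),(193.2,218),(213,220.3))]
        M=np.array([ray(c,p-d,.019) for p in px]);C=M.mean(0)
        print("ring",C.round(4),[(np.linalg.norm(m-C).round(4),np.degrees(np.arctan2(*(m-C)[1::-1])).round(1)) for m in M])
E
```

```text
top bias [ 0.25 -0.67] [ 0.5217 -0.0339  0.0455] [np.float64(3.6), np.float64(-116.2), np.float64(123.9)]
top bias [ 0.25 -0.67] [ 0.52   -0.0333  0.0455] [np.float64(3.7), np.float64(-116.2), np.float64(123.9)]
ring [0.5189 0.2773 0.019 ] [(np.float64(0.0286), np.float64(-5.9)), (np.float64(0.0292), np.float64(114.3)), (np.float64(0.0288), np.float64(-124.7))]
side bias [0.73 0.84] [ 0.5202 -0.0365  0.0455] [np.float64(3.9), np.float64(124.5), np.float64(-116.0)]
side bias [0.73 0.84] [ 0.5204 -0.0329  0.0455] [np.float64(4.0), np.float64(124.5), np.float64(-116.0)]
```

```bash
python3 -m handwheel '[{"delta_pos":[0,0.027,-0.3],"dr":[0,0,0]},{"delta_pos":[0,0,-0.2],"dr":[0,0,0]},{"delta_pos":[0,0,0],"dr":[0,0,0]}]'
python3 -m handwheel '[{"delta_pos":[0,0,-0.07],"dr":[0,0,0]},{"delta_pos":[0,0,-0.07],"dr":[0,0,0]},{"delta_pos":[0,0,0],"dr":[0,0,0]}]'
```

```text
t: 9.1
eef_pos: [0.5201, -0.0325, 0.1003]
ee_rot: [3.14, -0.001, -1.947]
force: [0.1, 0.5, -0.1]
width: 0.0333
gripper_force: 6.0
t: 9.4
eef_pos: [0.5209, -0.0323, 0.0971]
ee_rot: [3.141, -0.0, -1.947]
force: [0.1, 0.4, 0.0]
width: 0.0334
gripper_force: 6.0
```

```bash
python3 -m handwheel '[{"delta_pos":[0,-0.015,-0.05],"dr":[0,0,0]},{"delta_pos":[0,0,-0.04],"dr":[0,0,0]},{"delta_pos":[0,0,0],"dr":[0,0,0]}]'
python3 -m handwheel '[{"delta_pos":[0,0,-0.04],"dr":[0,0,0]},{"delta_pos":[0,0,-0.04],"dr":[0,0,0]},{"delta_pos":[0,0,0],"dr":[0,0,0]}]'
```

```text
t: 9.7
eef_pos: [0.5211, -0.0328, 0.0948]
ee_rot: [-3.141, -0.0, -1.947]
force: [-0.4, -0.5, 1.4]
width: 0.0335
gripper_force: 6.0
t: 10.0
eef_pos: [0.5213, -0.033, 0.0925]
ee_rot: [-3.141, -0.0, -1.946]
force: [0.8, -5.1, 4.7]
width: 0.0335
gripper_force: 6.0
```

```bash
python3 -m handwheel '[{"delta_pos":[0,0,0.06],"dr":[0,0,0]},{"delta_pos":[-0.02,-0.035,0.03],"dr":[0,0,0]},{"delta_pos":[0,0,0],"dr":[0,0,0]}]'
python3 -m handwheel '[{"delta_pos":[0,0,-0.05],"dr":[0,0,0]},{"delta_pos":[0,0,-0.04],"dr":[0,0,0]},{"delta_pos":[0,0,0],"dr":[0,0,0]}]'
```

```text
t: 10.3
eef_pos: [0.52, -0.0336, 0.0948]
ee_rot: [3.141, 0.0, -1.947]
force: [0.7, -0.4, -0.8]
width: 0.0337
gripper_force: 6.0
t: 10.6
eef_pos: [0.5206, -0.0339, 0.0922]
ee_rot: [-3.141, -0.0, -1.946]
force: [0.9, -2.7, 0.7]
width: 0.0333
gripper_force: 6.0
```

```bash
python3 -m handwheel '[{"delta_pos":[0,-0.03,0.02],"dr":[0,0,0]},{"delta_pos":[0,0,-0.03],"dr":[0,0,0]},{"delta_pos":[0,0,0],"dr":[0,0,0]}]'
python3 - <<'E'
from h import *
print(get_state()["force"])
save("side","incell.png",(235,155,345,235),5)
E
```

```text
t: 10.9
eef_pos: [0.5201, -0.0346, 0.0917]
ee_rot: [3.141, -0.0, -1.947]
force: [-0.2, -0.7, 0.4]
width: 0.0332
gripper_force: 6.0
[-0.22895635 -0.66106849  0.35774878]
```

View pics/incell.png

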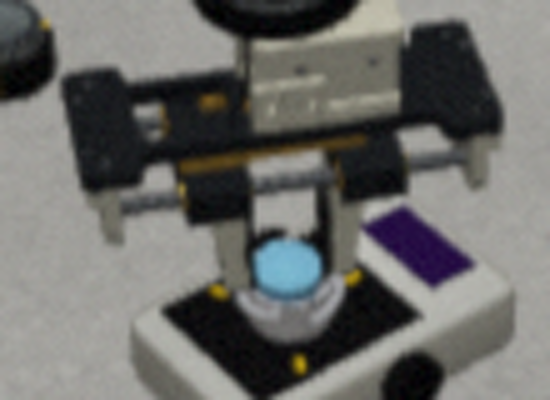

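The side crop shows the lens inside the cell mouth, level and unloaded, between the fingers at (288,268). I release it and back off.

```bash
python3 -m handwheel '[{"delta_pos":[0,0,0],"dr":[0,0,0]},{"delta_pos":[0,0,0],"dr":[0,0,0]},{"delta_pos":[0,0,0],"dr":[0,0,0]},{"delta_pos":[0,0,0],"dr":[0,0,0]}]' -0.4
python3 -m handwheel '[{"delta_pos":[0,0,0.5],"dr":[0,0,0]},{"delta_pos":[0,0,1],"dr":[0,0,0]},{"delta_pos":[0,0.5,1],"dr":[0,0,0]},{"delta_pos":[0,1,0],"dr":[0,0,0]},{"delta_pos":[0,1,0],"dr":[0,0,0]},{"delta_pos":[0,1,0],"dr":[0,0,0]},{"delta_pos":[0,1,0],"dr":[0,0,0]},{"delta_pos":[0,1,0],"dr":[0,0,0]},{"delta_pos":[0,1,0],"dr":[0,0,0]},{"delta_pos":[0,1,0],"dr":[0,0,5]}]' -1
python3 - <<'E'
from h import *
ims=[]
e=[.5203,-.0337,.07]
for c in ("top","side"):
    f=grab_frame(c);x,y=np.round(proj(c,e)).astype(int)
    for p,a in blobs(f,*BL,(x-20,y-20,x+20,y+20),8): print(c,p,a,proj(c,[.5203,-.0337,.0705]),ray(c,p,.0705))
    ims.append(cv2.resize(f[y-25:y+25,x-25:x+25,::-1],(400,400),interpolation=2))
cv2.imwrite('pics/seated.png',np.hstack(ims))
E
```

```text
t: 11.35
eef_pos: [0.5203, -0.0347, 0.092]
ee_rot: [3.142, 0.0, -1.947]
force: [0.7, 0.6, -0.5]
width: 0.0586
gripper_force: 0.0
t: 12.35
eef_pos: [0.5202, 0.1916, 0.167]
ee_rot: [-3.142, 0.0, -1.859]
force: [0.3, -0.8, 0.0]
width: 0.0875
gripper_force: 0.0
top [327.8  215.23] 155 [328.12731624 215.56344884] [ 0.5210692  -0.03288598  0.0705    ]
side [291.91 208.97] 145 [291.78574104 208.43017411] [ 0.51949736 -0.03551557  0.0705    ]
```

View pics/seated.png

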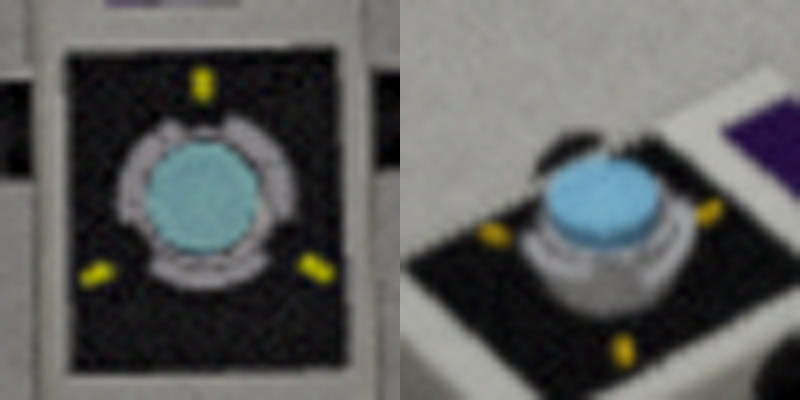

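The lens lies flat and centred in the cell, at (203,197) in the top crop. I go to the large ring.

```bash
python3 -m handwheel '[{"delta_pos":[0,0.9,0],"dr":[0,0,8]},{"delta_pos":[0,0.9,-0.3],"dr":[0,0,8]},{"delta_pos":[0,0.5,-0.9],"dr":[0,0,0]},{"delta_pos":[0,0.2,-0.8],"dr":[0,0,0]},{"delta_pos":[0,0,-0.6],"dr":[0,0,0]},{"delta_pos":[0,0,0],"dr":[0,0,0]},{"delta_pos":[0,0,0],"dr":[0,0,0]}]'
```

```text
t: 13.15
eef_pos: [0.5205, 0.265, 0.0892]
ee_rot: [3.141, -0.001, -1.58]
force: [0.1, 0.7, 0.7]
width: 0.0876
gripper_force: 0.0
```

```bash
python3 -m handwheel '[{"delta_pos":[-0.05,0.41,-0.5],"dr":[0,0,0]},{"delta_pos":[0,0,-0.5],"dr":[0,0,0]},{"delta_pos":[0,0,-0.35],"dr":[0,0,0]},{"delta_pos":[0,0,-0.12],"dr":[0,0,0]},{"delta_pos":[0,0,0],"dr":[0,0,0]},{"delta_pos":[0,0,0],"dr":[0,0,0]}]' - 8
python3 -m handwheel '[{"delta_pos":[0,0,0],"dr":[0,0,0]},{"delta_pos":[0,0,0],"dr":[0,0,0]},{"delta_pos":[0,0,0],"dr":[0,0,0]},{"delta_pos":[0,0,0],"dr":[0,0,0]},{"delta_pos":[0,0,0],"dr":[0,0,0]},{"delta_pos":[0,0,0],"dr":[0,0,0]},{"delta_pos":[0,0,0],"dr":[0,0,0]}]' 1 8
```

```text
t: 13.75
eef_pos: [0.5192, 0.2778, 0.0454]
ee_rot: [-3.141, 0.0, -1.58]
force: [-0.6, -0.0, 0.4]
width: 0.0876
gripper_force: 0.0
t: 14.45
eef_pos: [0.5189, 0.2777, 0.0449]
ee_rot: [-3.142, -0.0, -1.58]
force: [-1.2, 0.4, 1.7]
width: 0.0496
gripper_force: 8.0
```

```bash
python3 -m handwheel '[{"delta_pos":[0,0,0],"dr":[0,0,0]},{"delta_pos":[0,0,0],"dr":[0,0,0]},{"delta_pos":[0,0,0],"dr":[0,0,8]},{"delta_pos":[0,0,0],"dr":[0,0,8]},{"delta_pos":[0,0,0],"dr":[0,0,8]},{"delta_pos":[0,0,0],"dr":[0,0,8]},{"delta_pos":[0,0,0],"dr":[0,0,8]},{"delta_pos":[0,0,0],"dr":[0,0,8]},{"delta_pos":[0,0,0],"dr":[0,0,0]}]' -0.3
python3 -m handwheel '[{"delta_pos":[0,0,0],"dr":[0,0,0]},{"delta_pos":[0,0,0],"dr":[0,0,0]},{"delta_pos":[0,0,0],"dr":[0,0,0]},{"delta_pos":[0,0,0],"dr":[0,0,0]}]' 1 8
python3 -m handwheel '[{"delta_pos":[0,0,0],"dr":[0,0,0]},{"delta_pos":[0,0,0],"dr":[0,0,0]},{"delta_pos":[0,0,0.2],"dr":[0,0,0]},{"delta_pos":[0,0,0.2],"dr":[0,0,0]},{"delta_pos":[0,0,0.6],"dr":[0,0,0]},{"delta_pos":[0,0,0.8],"dr":[0,0,0]},{"delta_pos":[0,0,0.8],"dr":[0,0,0]},{"delta_pos":[0,0,0.6],"dr":[0,0,0]},{"delta_pos":[0,0,0.3],"dr":[0,0,0]}]' 1 20
python3 - <<'E'
from h import *
s=get_state();print(s["eef_pos"].round(4),s["ee_rot"].round(3))
f=grab_frame("side");e=s["eef_pos"]
print(proj("side",[e[0],e[1],e[2]-.027]))
x,y=np.round(proj("side",e-[0,0,.027])).astype(int)
print(blobs(f,*YL,(x-25,y-25,x+25,y+25)))
cv2.imwrite('pics/ringheld.png',cv2.resize(f[y-35:y+35,x-40:x+40,::-1],None,fx=6,fy=6,interpolation=2))
E
```

```text
t: 15.35
eef_pos: [0.5189, 0.2776, 0.0448]
ee_rot: [3.142, -0.0, -0.74]
force: [-0.1, 0.1, 1.1]
width: 0.057
gripper_force: 0.0
t: 15.75
eef_pos: [0.5188, 0.2776, 0.0448]
ee_rot: [3.142, 0.0, -0.744]
force: [0.6, -1.1, -0.6]
width: 0.0496
gripper_force: 8.0
t: 16.65
eef_pos: [0.5196, 0.2782, 0.1525]
ee_rot: [-3.138, -0.0, -0.742]
force: [-0.3, 0.1, -0.4]
width: 0.0492
gripper_force: 20.0
[0.5196 0.2782 0.1525] [-3.138 -0.    -0.742]
[229.83544964 130.82538884]
[(array([229., 140.]), 3)]
```

View pics/ringheld.png

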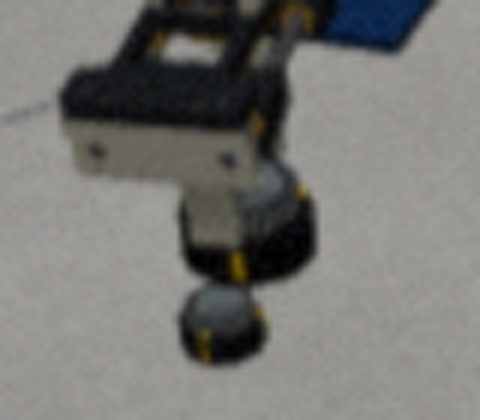

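The crop shows the large ring held level, with a yellow mark at (238,265). I check the ring's yaw against the first pictures, with the centre now known.

```bash
python3 - <<'E'
from h import *
C=np.array([.5188,.2776]);B={"top":np.array([.25,-.67]),"side":np.array([.73,.84])}
boxes={"top":(188,198,224,230),"side":(218,148,252,178)}
for c in B:
    f=cv2.imread(f'pics/{c}0.png')[:,:,::-1].astype(float);x,y,X,Y=boxes[c];q=f[y:Y,x:X]
    w=np.clip(np.minimum(q[...,0],q[...,1])-q[...,2]-20,0,None)
    n,l=cv2.connectedComponents((w>0).astype(np.uint8))
    g=np.mgrid[y:Y,x:X]
    for i in range(1,n):
        m=(l==i)*w
        if m.sum()<60: continue
        p=np.array([(m*g[1]).sum(),(m*g[0]).sum()])/m.sum()
        print(c,p.round(2),int(m.sum()),(l==i).sum(),[ (z,(np.linalg.norm((r:=ray(c,p-B[c],z)[:2]-C))*1e3).round(1),np.degrees(np.arctan2(r[1],r[0])).round(1)) for z in (.0095,.019,.021)])
    print(c,"centre",proj(c,[*C,.0095])+B[c])
E
```

```text
top [206.43 202.2 ] 254 9 [(0.0095, np.float64(30.2), np.float64(-0.8)), (0.019, np.float64(28.7), np.float64(-6.3)), (0.021, np.float64(28.4), np.float64(-7.6))]
top [193.02 217.61] 192 6 [(0.0095, np.float64(31.2), np.float64(110.0)), (0.019, np.float64(28.9), np.float64(114.4)), (0.021, np.float64(28.4), np.float64(115.4))]
top [212.92 220.23] 527 11 [(0.0095, np.float64(26.2), np.float64(-125.2)), (0.019, np.float64(29.0), np.float64(-124.3)), (0.021, np.float64(29.6), np.float64(-124.2))]
top centre [205.04670364 213.93121397]
side [223.73 153.2 ] 108 9 [(0.0095, np.float64(73.6), np.float64(89.0)), (0.019, np.float64(61.1), np.float64(93.6)), (0.021, np.float64(58.6), np.float64(94.8))]
side [243.59 159.43] 82 4 [(0.0095, np.float64(37.4), np.float64(19.3)), (0.019, np.float64(29.9), np.float64(0.9)), (0.021, np.float64(28.8), np.float64(-4.1))]
side [233.18 170.62] 465 20 [(0.0095, np.float64(23.8), np.float64(-129.0)), (0.019, np.float64(36.0), np.float64(-123.4)), (0.021, np.float64(38.6), np.float64(-122.7))]
side centre [234.83090227 165.61206323]
```

```bash
python3 -m handwheel '[{"delta_pos":[0,-0.5,0],"dr":[0,0,4]},{"delta_pos":[0,-1,0],"dr":[0,0,4.7]},{"delta_pos":[0,-1,0],"dr":[0,0,0]},{"delta_pos":[0,-1,0],"dr":[0,0,0]},{"delta_pos":[0,-1,0],"dr":[0,0,0]},{"delta_pos":[0,-1,0],"dr":[0,0,0]},{"delta_pos":[0,-1,0],"dr":[0,0,0]},{"delta_pos":[0,-1,0],"dr":[0,0,0]},{"delta_pos":[0,-1,0],"dr":[0,0,0]},{"delta_pos":[0,-1,0],"dr":[0,0,0]}]'
python3 -m handwheel '[{"delta_pos":[0.03,-0.6,0],"dr":[0,0,0]},{"delta_pos":[0,-0.3,0],"dr":[0,0,0]},{"delta_pos":[0,0,0],"dr":[0,0,0]},{"delta_pos":[0,0,0],"dr":[0,0,0]}]'
```

```text
t: 17.7
eef_pos: [0.5183, -0.0086, 0.1492]
ee_rot: [3.141, 0.001, -0.591]
force: [-0.5, -0.3, -0.1]
width: 0.0491
gripper_force: 20.0
t: 18.1
eef_pos: [0.5197, -0.0341, 0.1496]
ee_rot: [3.141, 0.0, -0.591]
force: [0.4, 0.8, -0.6]
width: 0.049
gripper_force: 20.0
```

```bash
python3 -m handwheel '[{"delta_pos":[0.02,0,-0.4],"dr":[0,0,0]},{"delta_pos":[0,0,-0.5],"dr":[0,0,0]},{"delta_pos":[0,0,-0.2],"dr":[0,0,0]},{"delta_pos":[0,0,0],"dr":[0,0,0]}]'
python3 -m handwheel '[{"delta_pos":[0,0,-0.06],"dr":[0,0,0]},{"delta_pos":[0,0,-0.06],"dr":[0,0,0]},{"delta_pos":[0,0,0],"dr":[0,0,0]}]'
```

```text
t: 18.5
eef_pos: [0.5196, -0.034, 0.1155]
ee_rot: [3.14, 0.002, -0.59]
force: [-0.8, -0.4, -0.1]
width: 0.0493
gripper_force: 20.0
t: 18.8
eef_pos: [0.5205, -0.0343, 0.1134]
ee_rot: [-3.141, -0.0, -0.59]
force: [0.2, 0.1, -1.0]
width: 0.0491
gripper_force: 20.0
```

```bash
python3 -m handwheel '[{"delta_pos":[0,0,-0.06],"dr":[0,0,0]},{"delta_pos":[0,0,0],"dr":[0,0,0]}]'
```

```text
t: 19.0
eef_pos: [0.5203, -0.0344, 0.1115]
ee_rot: [-3.141, -0.0, -0.591]
force: [-0.6, 0.7, -0.7]
width: 0.0494
gripper_force: 20.0
```

```bash
python3 -m handwheel '[{"delta_pos":[0,0,-0.06],"dr":[0,0,0]},{"delta_pos":[0,0,0],"dr":[0,0,0]}]'; python3 -m handwheel '[{"delta_pos":[0,0,-0.05],"dr":[0,0,0]},{"delta_pos":[0,0,0],"dr":[0,0,0]}]'
```

```text
t: 19.2
eef_pos: [0.5203, -0.0344, 0.1095]
ee_rot: [3.141, 0.0, -0.591]
force: [-0.1, -0.4, -1.6]
width: 0.0492
gripper_force: 20.0
t: 19.4
eef_pos: [0.5203, -0.0344, 0.108]
ee_rot: [3.141, 0.0, -0.591]
force: [0.5, -0.1, -0.4]
width: 0.0489
gripper_force: 20.0
```

```bash
python3 -m handwheel '[{"delta_pos":[0,0,-0.06],"dr":[0,0,0]},{"delta_pos":[0,0,0],"dr":[0,0,0]}]'; python3 -m handwheel '[{"delta_pos":[0,0,-0.05],"dr":[0,0,0]},{"delta_pos":[0,0,0],"dr":[0,0,0]}]';python3 -m handwheel '[{"delta_pos":[0,0,-0.05],"dr":[0,0,0]},{"delta_pos":[0,0,0],"dr":[0,0,0]}]'
```

```text
t: 19.6
eef_pos: [0.5202, -0.0344, 0.1061]
ee_rot: [3.141, 0.0, -0.591]
force: [-1.2, -0.7, -1.1]
width: 0.0493
gripper_force: 20.0
t: 19.8
eef_pos: [0.5203, -0.0344, 0.1047]
ee_rot: [3.141, 0.0, -0.591]
force: [-0.1, -0.5, -1.4]
width: 0.0495
gripper_force: 20.0
t: 20.0
eef_pos: [0.5202, -0.0344, 0.1032]
ee_rot: [3.141, 0.0, -0.591]
force: [0.0, 0.6, -0.4]
width: 0.0491
gripper_force: 20.0
```

```bash
python3 -m handwheel '[{"delta_pos":[0,0,-0.04],"dr":[0,0,0]},{"delta_pos":[0,0,0],"dr":[0,0,0]}]'; python3 -m handwheel '[{"delta_pos":[0,0,-0.03],"dr":[0,0,0]},{"delta_pos":[0,0,0],"dr":[0,0,0]}]'; for i in 1 2 3; do python3 -c "
from h import *
s=get_state();print(s['force'].round(2),s['moment'].round(2),s['eef_pos'][2].round(4))"; done
```

```text
t: 20.2
eef_pos: [0.5203, -0.0344, 0.102]
ee_rot: [3.141, 0.0, -0.591]
force: [-0.2, 1.2, -0.6]
width: 0.0494
gripper_force: 20.0
t: 20.4
eef_pos: [0.5204, -0.0344, 0.1015]
ee_rot: [-3.142, -0.0, -0.59]
force: [-1.1, -0.6, 2.8]
width: 0.0492
gripper_force: 20.0
[-1.12 -0.55  2.82] [0.04 0.46 0.06] 0.1015
[-1.12 -0.55  2.82] [0.04 0.46 0.06] 0.1015
[-1.12 -0.55  2.82] [0.04 0.46 0.06] 0.1015
```

```bash
python3 -m handwheel '[{"delta_pos":[0,0,-0.015],"dr":[0,0,-4]},{"delta_pos":[0,0,0],"dr":[0,0,-4]},{"delta_pos":[0,0,0],"dr":[0,0,0]}]'; python3 -c "
from h import *
s=get_state();print(s['moment'].round(2))"; python3 -m handwheel '[{"delta_pos":[0,0,0],"dr":[0,0,-4]},{"delta_pos":[0,0,0],"dr":[0,0,-4]},{"delta_pos":[0,0,0],"dr":[0,0,0]}]'; python3 -c "
from h import *
s=get_state();print(s['moment'].round(2))"
```

```text
t: 20.7
eef_pos: [0.5209, -0.0343, 0.1013]
ee_rot: [-3.141, -0.001, -0.731]
force: [-0.0, -0.2, 3.4]
width: 0.0493
gripper_force: 20.0
[-0.04 -0.02 -0.02]
t: 21.0
eef_pos: [0.521, -0.0343, 0.1013]
ee_rot: [-3.141, -0.001, -0.869]
force: [0.7, -0.7, 4.7]
width: 0.049
gripper_force: 20.0
[-0.05 -0.21 -0.1 ]
```

```bash
for k in 1; do python3 -m handwheel '[{"delta_pos":[0,0,0],"dr":[0,0,-4]},{"delta_pos":[0,0,0],"dr":[0,0,0]}]'; python3 -c "
from h import *
s=get_state();print(s['moment'].round(2))"; done;  python3 -m handwheel '[{"delta_pos":[0,0,0],"dr":[0,0,-3]},{"delta_pos":[0,0,0],"dr":[0,0,0]}]'; python3 -c "
from h import *
s=get_state();print(s['moment'].round(2),s['eef_pos'])"
```

```text
t: 21.2
eef_pos: [0.5209, -0.0343, 0.1012]
ee_rot: [-3.141, -0.001, -0.938]
force: [1.2, -0.8, 5.1]
width: 0.0493
gripper_force: 20.0
[-0.14 -0.28 -0.07]
t: 21.4
eef_pos: [0.5208, -0.0343, 0.1012]
ee_rot: [-3.141, -0.0, -0.989]
force: [1.0, -0.7, 5.7]
width: 0.0493
gripper_force: 20.0
[-0.06 -0.2  -0.01] [ 0.52084924 -0.03430092  0.10115336]
```

Upward force is growing with no thread torque, so the firm seat appears shallow. I press to the snug force and keep turning until the thread takes over.

```bash
cat > g.py <<'E'
from h import *
s=get_state();print('M',s['moment'].round(2),'z',s['eef_pos'][2].round(5),'eff',s['joint_efforts'][5].round(3))
E
python3 -m handwheel '[{"delta_pos":[0,0,-0.008],"dr":[0,0,0]},{"delta_pos":[0,0,0],"dr":[0,0,0]}]'; python3 g.py; python3 -m handwheel '[{"delta_pos":[0,0,-0.008],"dr":[0,0,0]},{"delta_pos":[0,0,0],"dr":[0,0,0]}]';python3 g.py
```

```text
t: 21.6
eef_pos: [0.5208, -0.0343, 0.101]
ee_rot: [-3.141, -0.0, -0.988]
force: [0.5, -0.3, 7.0]
width: 0.0492
gripper_force: 20.0
M [-0.05 -0.06 -0.05] z 0.10099 eff 0.042
t: 21.8
eef_pos: [0.5208, -0.0343, 0.1009]
ee_rot: [-3.141, -0.001, -0.987]
force: [-0.1, -1.1, 7.6]
width: 0.0489
gripper_force: 20.0
M [-0.02  0.13 -0.04] z 0.10089 eff 0.045
```

```bash
for k in 1; do python3 -m handwheel '[{"delta_pos":[0,0,-0.005],"dr":[0,0,-2]},{"delta_pos":[0,0,0],"dr":[0,0,0]}]'; python3 g.py; done; python3 -m handwheel '[{"delta_pos":[0,0,0],"dr":[0,0,-2]},{"delta_pos":[0,0,0],"dr":[0,0,0]}]'; python3 g.py
```

```text
t: 22.0
eef_pos: [0.5209, -0.0343, 0.1008]
ee_rot: [-3.141, -0.001, -1.023]
force: [-0.9, -0.2, 9.2]
width: 0.0494
gripper_force: 20.0
M [ 0.01  0.17 -0.04] z 0.10083 eff -0.409
t: 22.2
eef_pos: [0.5209, -0.0343, 0.1008]
ee_rot: [-3.141, -0.001, -1.058]
force: [-0.4, -0.8, 8.1]
width: 0.0494
gripper_force: 20.0
M [-0.11  0.08  0.02] z 0.10079 eff -0.409
```

```bash
python3 -m handwheel '[{"delta_pos":[0,0,0],"dr":[0,0,-2]},{"delta_pos":[0,0,0],"dr":[0,0,0]}]'; python3 g.py
```

```text
t: 22.4
eef_pos: [0.5209, -0.0343, 0.1008]
ee_rot: [-3.141, -0.0, -1.093]
force: [-0.7, 0.1, 8.1]
width: 0.0491
gripper_force: 20.0
M [-0.05  0.09  0.01] z 0.10076 eff -0.426
```

```bash
python3 -m handwheel '[{"delta_pos":[0,0,0],"dr":[0,0,-2]},{"delta_pos":[0,0,0],"dr":[0,0,0]}]'; python3 g.py; python3 -m handwheel '[{"delta_pos":[0,0,0],"dr":[0,0,-2]},{"delta_pos":[0,0,0],"dr":[0,0,0]}]'; python3 g.py
```

```text
t: 22.6
eef_pos: [0.5207, -0.0343, 0.1007]
ee_rot: [-3.141, -0.0, -1.128]
force: [-0.5, 0.1, 7.7]
width: 0.0493
gripper_force: 20.0
M [0.03 0.11 0.  ] z 0.10067 eff -0.442
t: 22.8
eef_pos: [0.5206, -0.0343, 0.1006]
ee_rot: [-3.141, -0.0, -1.163]
force: [-0.4, 0.8, 7.4]
width: 0.049
gripper_force: 20.0
M [0.06 0.18 0.03] z 0.10058 eff -0.469
```

```bash
python3 -m handwheel '[{"delta_pos":[0,0,0],"dr":[0,0,-2]},{"delta_pos":[0,0,0],"dr":[0,0,0]}]'; python3 g.py
```

```text
t: 23.0
eef_pos: [0.5205, -0.0343, 0.1005]
ee_rot: [-3.141, -0.0, -1.198]
force: [-0.4, 0.9, 6.6]
width: 0.0494
gripper_force: 20.0
M [0.11 0.17 0.1 ] z 0.10049 eff -0.508
```

The thread has taken over: torque is rising and the ring is drawing down about 0.07–0.09 mm per 2°. The estimated lens load is about 11 N, so I stop and release.

```bash
python3 -m handwheel '[{"delta_pos":[0,0,0.008],"dr":[0,0,0]},{"delta_pos":[0,0,0.008],"dr":[0,0,0]}]'; python3 g.py; python3 -m handwheel '[{"delta_pos":[0,0,0],"dr":[0,0,0]},{"delta_pos":[0,0,0],"dr":[0,0,0]},{"delta_pos":[0,0,0],"dr":[0,0,0]},{"delta_pos":[0,0,0],"dr":[0,0,0]},{"delta_pos":[0,0,0],"dr":[0,0,0]}]' -0.6
python3 -m handwheel '[{"delta_pos":[0,0,0.3],"dr":[0,0,0]},{"delta_pos":[0,0,0.8],"dr":[0,0,0]},{"delta_pos":[0,0,1],"dr":[0,0,0]},{"delta_pos":[0,0.5,1],"dr":[0,0,0]},{"delta_pos":[0,1,0],"dr":[0,0,0]},{"delta_pos":[0,1,0],"dr":[0,0,0]},{"delta_pos":[0,1,0],"dr":[0,0,0]},{"delta_pos":[0,1,0],"dr":[0,0,0]},{"delta_pos":[0,1,0],"dr":[0,0,0]},{"delta_pos":[0,1,0],"dr":[0,0,0]}]'
python3 - <<'E'
from h import *
ims=[];C=np.array([.5204,-.0340]);B={"top":np.array([.25,-.67]),"side":np.array([.73,.84])}
for c in B:
    f=grab_frame(c);x,y=np.round(proj(c,[*C,.07])).astype(int);q=f[y-25:y+25,x-25:x+25].astype(float)
    ims.append(cv2.resize(f[y-25:y+25,x-25:x+25,::-1],(400,400),interpolation=2))
    w=np.clip(np.minimum(q[...,0],q[...,1])-q[...,2]-20,0,None);n,l=cv2.connectedComponents((w>0).astype(np.uint8));g=np.mgrid[y-25:y+25,x-25:x+25]
    for i in range(1,n):
        m=(l==i)*w
        if m.sum()<60: continue
        p=np.array([(m*g[1]).sum(),(m*g[0]).sum()])/m.sum()
        print(c,p.round(1),[(z,(np.linalg.norm((r:=ray(c,p-B[c],z)[:2]-C))*1e3).round(1),np.degrees(np.arctan2(r[1],r[0])).round(1)) for z in (.0455,.066,.075)])
cv2.imwrite('pics/ringon.png',np.hstack(ims))
E
```

```text
t: 23.2
eef_pos: [0.5205, -0.0343, 0.1006]
ee_rot: [-3.141, 0.0, -1.198]
force: [1.4, 0.4, 1.4]
width: 0.0495
gripper_force: 20.0
M [ 0.05 -0.63  0.18] z 0.10061 eff -0.096
t: 23.7
eef_pos: [0.5202, -0.0344, 0.1005]
ee_rot: [3.141, 0.0, -1.201]
force: [0.1, -0.2, 0.3]
width: 0.0699
gripper_force: 0.0
t: 24.7
eef_pos: [0.5202, 0.1619, 0.1945]
ee_rot: [-3.141, 0.0, -1.201]
force: [0.5, -0.1, -0.3]
width: 0.0702
gripper_force: 0.0
top [327.8 200.4] [(0.0455, np.float64(39.9), np.float64(4.6)), (0.066, np.float64(36.0), np.float64(4.9)), (0.075, np.float64(34.3), np.float64(5.1))]
top [335.4 204.2] [(0.0455, np.float64(34.8), np.float64(-27.0)), (0.066, np.float64(31.4), np.float64(-29.7)), (0.075, np.float64(29.9), np.float64(-31.0))]
top [316.5 213.6] [(0.0455, np.float64(30.1), np.float64(78.9)), (0.066, np.float64(29.0), np.float64(84.9)), (0.075, np.float64(28.7), np.float64(87.7))]
top [342.1 224. ] [(0.0455, np.float64(38.0), np.float64(-117.0)), (0.066, np.float64(38.8), np.float64(-121.1)), (0.075, np.float64(39.2), np.float64(-122.8))]
top [314.7 224.8] [(0.0455, np.float64(39.
[... 216 characters left out ...]
t64(-148.9)), (0.075, np.float64(28.7), np.float64(-150.3))]
side [305.  207.9] [(0.0455, np.float64(44.0), np.float64(13.8)), (0.066, np.float64(31.5), np.float64(-15.8)), (0.075, np.float64(30.1), np.float64(-34.3))]
side [278.4 212.8] [(0.0455, np.float64(39.4), np.float64(123.8)), (0.066, np.float64(35.3), np.float64(158.1)), (0.075, np.float64(37.7), np.float64(173.1))]
side [286.8 216.2] [(0.0455, np.float64(15.3), np.float64(137.4)), (0.066, np.float64(24.0), np.float64(-158.7)), (0.075, np.float64(32.1), np.float64(-147.9))]
side [294.5 227.4] [(0.0455, np.float64(37.6), np.float64(-116.7)), (0.066, np.float64(58.6), np.float64(-118.4)), (0.075, np.float64(67.9), np.float64(-118.8))]
```

View pics/ringon.png

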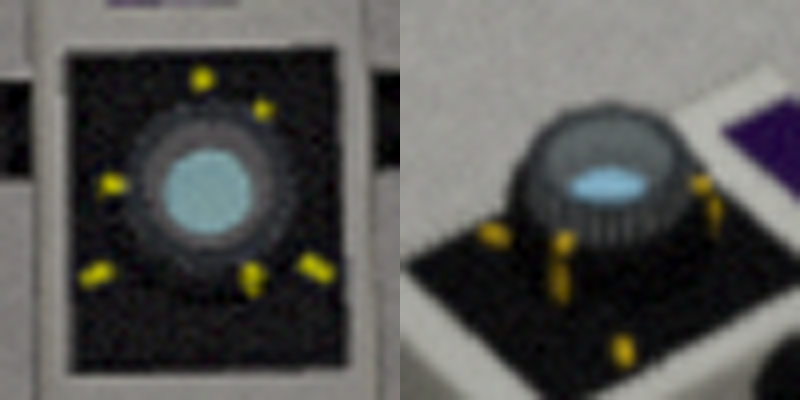

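The pictures show the ring level on the cell and the lens visible flat beneath it. The ring's marks are about 35° clockwise of the slots, which matches the tool's turn, so the ring did not spring back. The arm is clear, so I hand in.

```bash
python3 -c "
from station import *
print(job_done(), get_state()['t'])"
```

```text
the job is handed in; nothing more can be done
the job is handed in; nothing more can be done
```

The job is handed in: the lens lies flat in the cell and the ring is screwed down about 35° clockwise of the slots, with an estimated 11 N on the lens (not measured directly; snug is 8–12 N); the ring held after release, and the tray, bottle and objective were not touched.

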